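# Tap the loaf-tin clamp's wedge home with the pestle

## Task

Lock the loaf tin in its clamp: pull the wooden pestle out of the blue crock and, with the pestle's foot and not with the gripper itself, tap the orange wedge down into its slot in two or more short taps, lifting the pestle clear of it after the first before it is home, until it stops with its head seated fully on the clamp. Then stand the pestle back in the blue crock, foot down, and let go. Keep the blue crock upright and do not shift the white crock or the amber jar.

Things in the scene. Friction and masses are not known exactly. Their poses are not given: they have to be found in the camera images.
- pestle: Turned pale-wood pestle, 180 mm long, 0.2 to 0.4 kg, starting upright in the blue crock. Origin: centre of its flat foot; its z axis runs up along the pestle. Round: thick foot end 48 mm across up to 70 mm, narrowing to a handle 27 to 30 mm across from 92 to 180 mm. In the crock the handle stands clear of the rim from 104 mm to 180 mm above the foot; a good grip is 150 mm above the foot.
- crock: Blue stoneware crock, loose, about 1 kg, 104 mm outer diameter, 110 mm high, open top, walls 5 mm, floor 6 mm thick (inside 94 mm across). Origin: centre of its underside, z up.
- clamp: Wooden tin clamp fixed to the bench: dark board 215 x 300 x 18 mm carrying a shallow aluminium loaf tin (260 mm long along y, 98 mm wide, its top 82 mm above the bench), a low block in front and a sliding wooden press bar beside the tin. Origin: on the bench straight below the centre of the wedge's slot; z up; the tin lies on its +x side, from 35 to 133 mm. The block and bar on either side of the slot are 75 mm high.
- wedge_top (a point): Centre of the flat top of the orange wedge's head, which is 44 (clamp x) x 52 (clamp y) x 12 mm. The wedge stands upright in the slot and slides only straight down. With the wedge home the head rests on the clamp and its top is 87 mm above the bench; at the start it stands 19 to 35 mm higher.
- wedge (a joint): How far the wedge has been driven down, in m: 0 = standing 35 mm proud, 0.035 = home, against a hard stop (head seated). It stays where it is left; driving it takes about 9 N of steady friction plus 30 N per m/s, with no spring back. As it goes down it moves the press bar up to 5 mm towards the tin.
- utensil_crock: White crock with three short utensils in it, 104 mm diameter, 155 mm high in all; not needed. Origin: centre of its underside. Blue and white crocks may stand in either place.
- jar: Amber glass jar with a brass-coloured lid, 64 mm diameter, 100 mm high; not needed. Origin: centre of its underside.

How it is judged:
On the way, in this order (a step that is already met when the one before it is completed fails the run):
1. the pestle is pulled clear of the crock (height (world z) of pestle above 0.12 m), for 0.1 s.
2. a first tap: the pestle presses on the wedge and has moved it more than 3 mm (distance of wedge_top from where it was at the start of the episode above 0.003 m and contact force between pestle and clamp above 1 N).
3. the pestle is lifted clear of the wedge (5 mm) while the wedge is not yet home (z of pestle in the frame of wedge_top above 0.005 m and value of joint wedge below 0.0325 m).
4. the wedge is driven to its stop (within 2.5 mm) with the pestle on it (value of joint wedge above 0.0325 m and contact force between pestle and clamp above 1 N).
At the end, for the whole second after the job is handed in: The wedge is home (driven at least 32.5 of its 35 mm); the pestle stands foot down inside the blue crock (foot within 30 mm of the crock's axis and less than 20 mm above its underside, leaning less than 20 degrees), the crock is upright within 6 degrees, and both are at rest (value of joint wedge above 0.0325 m and horizontal distance between pestle and crock below 0.03 m and z of pestle in the frame of crock below 0.02 m and angle between pestle's own z axis and vertical below 0.35 rad and angle between crock's own z axis and vertical below 0.1 rad and linear speed of each of pestle, crock below 0.03 m/s); the robot touches nothing.
It fails at once if the gripper or arm pushes on the clamp or its wedge (more than 3 N) (contact force between any of the fingers, the arm and clamp above 3 N).
It fails at once if the blue crock is tipped by more than 30 degrees (angle between crock's own z axis and vertical above 0.52 rad).
It fails at once if the white crock or the jar is shifted by more than 50 mm (distance of any of utensil_crock, jar from where it was at the start of the episode above 0.05 m).
It also fails if it takes over 53 s, if anything falls off the work surface, if the arm or the gripper's body presses on something with over 40 N, if the wrist force passes 120 N, or if a joint passes its speed limit or range.

## Robot

A 7-joint arm with a two-finger parallel gripper is mounted at the origin on the work surface. World frame = base frame: x ahead of the robot, y to its left, z up, the work surface at z = 0. Lengths are in m, angles in rad, forces in N, time in s.
With the tool pointing down it reaches from about 0.4 to 0.9 m from the base axis. Payload 5.5 kg.
Tool frame: the origin (TCP) lies midway between the tips of the shut fingers; the grasp point (between the pads) lies 19 mm behind it (manip.grip_depth is the distance from the TCP to the grasp point, in m); z points along the fingers, x is the direction in which the jaws open and shut, and the axes are right-handed (so a half turn about z gives the same grasp; the last joint's range is limited). The gripper opens to 92 mm and grips with 3 to 60 N. Pads are 19 mm wide; open, the fingers measure 130 mm over their backs; the gripper's body (75 mm by 190 mm) begins 47 mm behind the grasp point.
Start: joints at [-1.078, 0.501, -0.427, 1.55, 0.221, 1.138, -0.21], TCP at [0.148, 0.633, 0.227] pointing down, gripper open.
Joint ranges: [-2.88, 2.88], [-0.31, 2.03], [-1.54, 1.56], [0.2, 2.42], [-1.41, 4.55], [0.19, 2.02], [-2.57, 2.57]. Speed limits (rad/s): [2.57, 2.57, 3.14, 3.14, 3.14, 3.14, 3.14].

## Interface

Orientations are given as a unit quaternion [x, y, z, w].
In Python, from bench import manip, effector, viewer gives the robot as it stands. Calls block until the motion is done:
- manip.move_pose(position, orientation): joint-space move of the TCP to a pose.
- manip.servo_line(position, ori=None, vel=0.15): straight line of the TCP; ori=None keeps the orientation; vel is the mean speed in m/s.
- manip.movej(angles): joint-space move.
- effector.open_jaws() and effector.close(f_grip=None): open the fingers fully, or close them until they stop; f_grip is the grip in N (None keeps the last).
- manip.sleep(seconds).
- manip.solve_ik(position, orientation): joint angles nearest the present ones, or None.
- viewer.get_image(name): name is "side" or "top" or "wrist"; returns the picture (420x560x3 uint8, red, green, blue); there is no depth.
- viewer.get_calibration(name): a dict with "vfov" (degrees; the focal length in pixels is half the picture's height over the tangent of half this angle, whatever the lens; pixels are square), "cx", "cy" (the principal point, pixels), "eye" and "attitude" of the camera in the world. Camera axes: x right, y down, z forward; pixel columns grow to the right and rows downward; lengths in m; the calibration is good to about 2 mm. The wrist camera is an equidistant fisheye: a pixel r from the principal point sees the ray r / f radians off the axis. A picture is of the moment at which its call begins: read the wrist's pose just before it. get_calibration takes no time and is no camera call; for the wrist camera it gives the pose at the moment of the call.
A pose or a line that the arm cannot do raises manip.PlanningError and nothing moves.
- manip.hand_in(): hands the job in, once; it reports no verdict.
Readings, each from a call of its own:
- manip.current_clock(): time.
- manip.current_q(): joint angles.
- manip.current_joint_velocities(): joint speeds.
- manip.current_tau(): joint torques, N m.
- manip.current_tool_pos(): TCP position.
- manip.current_tcp_rot(): TCP orientation.
- manip.current_force(): force on the tool from outside, world axes, zero at the start.
- manip.current_wrist_torque(): the same for the moment, N m.
- manip.current_finger_gap(): finger opening in m.
Only numpy, scipy, OpenCV 4.12 (cv2) and the standard library are available. Lean on these libraries where they do the work, as an engineer would, in place of code of your own. Each camera call takes 0.05 s, during which the arm holds its last target.

## Working session

There is one attempt and no reset: what is moved stays moved. The work goes in short steps, each a Python script; the robot and the scene stay as the last script left them, time stands still between calls to the robot, and variables do not carry over. Pictures are saved under pics/ and viewed, and the job is handed in when it is done.

```bash
mkdir -p pics; ls; python3 - <<'E'
from bench import manip, effector, viewer
import cv2
for n in ["side","top","wrist"]:
    print(n,viewer.get_calibration(n))
    im=viewer.get_image(n); cv2.imwrite(f"pics/{n}0.png",im[:,:,::-1])
print(manip.current_clock(),manip.current_tcp_rot(),manip.grip_depth)
E
```

```text
pics
side {'vfov': 47.02263285512697, 'cx': 275.480423385631, 'cy': 210.10864752917905, 'eye': array([ 0.37192816, -0.67961708,  0.84309484]), 'attitude': array([ 0.91303404, -0.04837161,  0.02729653, -0.40408405])}
top {'vfov': 43.952732644786316, 'cx': 279.1399362407782, 'cy': 207.3311064710198, 'eye': array([0.30815191, 0.09478914, 1.29753784]), 'attitude': array([-0.69654714,  0.71390906, -0.05128828,  0.05025376])}
wrist {'vfov': 65.70646984690485, 'cx': 270.76046125554035, 'cy': 212.16197252691583, 'eye': array([0.07289036, 0.64897793, 0.38328477]), 'attitude': array([0.77539779, 0.6155633 , 0.08668875, 0.1110187 ])}
0.15 [ 7.83487069e-01  6.21407644e-01 -6.08702006e-04  4.26827615e-04] 0.0188
```

View pics/side0.png

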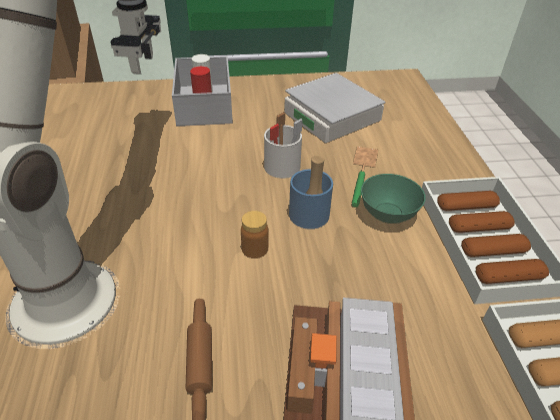

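View pics/top0.png

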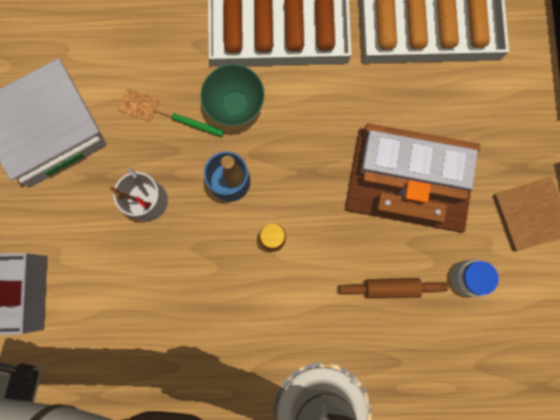

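View pics/wrist0.png

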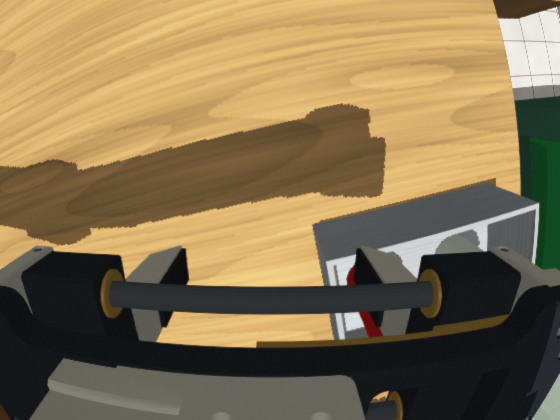

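The top view has the blue crock at about (227,176), with the pestle tip at (228,161), the orange wedge at (418,191) and the jar lid at (272,237). The side view has the crock rim at (311,185), the pestle top at (317,160) and the wedge head at (324,348). Next I'll measure their positions.

```bash
cat > h.py <<'E'
from bench import manip, effector, viewer
import numpy as np, cv2
from scipy.spatial.transform import Rotation as R
def ray(name,px,cal=None):
    c=cal or viewer.get_calibration(name); px=np.atleast_2d(px).astype(float)
    f=210/np.tan(np.radians(c['vfov'])/2)
    d=(px-[c['cx'],c['cy']])/f
    if name=='wrist':
        r=np.linalg.norm(d,axis=1,keepdims=True); v=np.c_[d/np.maximum(r,1e-9)*np.sin(r),np.cos(r)]
    else: v=np.c_[d,np.ones(len(d))]
    v/=np.linalg.norm(v,axis=1,keepdims=True)
    return c['eye'],R.from_quat(c['attitude']).apply(v)
def onz(name,px,z,cal=None):
    e,v=ray(name,px,cal); return e+v*((z-e[2])/v[:,2])[:,None]
def tri(pa,pb,a='side',b='top',ca=None,cb=None):
    A=np.zeros((3,3));B=np.zeros(3);L=[]
    for n,p,c in((a,pa,ca),(b,pb,cb)):
        e,v=ray(n,p,c);v=v[0];M=np.eye(3)-np.outer(v,v);A+=M;B+=M@e;L.append((e,v))
    X=np.linalg.solve(A,B)
    return X,[np.linalg.norm(np.cross(X-e,v)) for e,v in L]
def big(m):
    cs,_=cv2.findContours(m.astype(np.uint8),cv2.RETR_EXTERNAL,cv2.CHAIN_APPROX_NONE)
    return max(cs,key=cv2.contourArea)
def hsv(im): return cv2.cvtColor(im,cv2.COLOR_RGB2HSV)
E
python3 - <<'E'
from h import *
for n,c in(("top",(160,110,290,260)),("top",(345,120,485,240)),("side",(270,140,350,240)),("side",(280,290,420,420))):
    im=cv2.imread(f"pics/{n}0.png")[c[1]:c[3],c[0]:c[2]]
    cv2.imwrite(f"pics/crop_{n}{c[0]}.png",cv2.resize(im,None,fx=4,fy=4,interpolation=cv2.INTER_NEAREST))
for n in("top","side"):
    h=hsv(cv2.imread(f"pics/{n}0.png")[:,:,::-1].copy())
    o=big((h[...,0]>5)&(h[...,0]<14)&(h[...,1]>215)&(h[...,2]>200)); print(n,'orange',cv2.boundingRect(o),cv2.minAreaRect(o),cv2.contourArea(o))
    b=(h[...,0]>100)&(h[...,0]<120)&(h[...,1]>90)
    b[:, 440:]=0
    b=big(b);print('blue',cv2.boundingRect(b),cv2.minEnclosingCircle(b))
E
```

```text
top orange (407, 181, 23, 21) ((417.76397705078125, 191.04800415039062), (21.376811981201172, 17.351890563964844), 10.30484676361084) 331.5
blue (205, 153, 43, 43) ((226.0440673828125, 173.74620056152344), 21.869281768798828)Traceback (most recent call last):
  File "<stdin>", line 7, in <module>
  File "h.py", line 23, in big
    return max(cs,key=cv2.contourArea)
ValueError: max() iterable argument is empty
```

```bash
python3 - <<'E'
from h import *
n="side"
h=hsv(cv2.imread(f"pics/{n}0.png")[:,:,::-1].copy())
print(h[348,324],h[210,311],h[170,317],h[185,233])
o=big((h[...,0]>=4)&(h[...,0]<14)&(h[...,1]>200)&(h[...,2]>200)); print(n,'orange',cv2.boundingRect(o),cv2.minAreaRect(o),cv2.contourArea(o),cv2.approxPolyDP(o,3,True)[:,0].tolist())
a=cv2.imread("pics/crop_top160.png");b=cv2.imread("pics/crop_side270.png");
H=max(a.shape[0],b.shape[0])
p=lambda x:cv2.copyMakeBorder(x,0,H-x.shape[0],0,0,cv2.BORDER_CONSTANT)
im=np.hstack([p(a),p(b)]);print(im.shape);cv2.imwrite("pics/cr1.png",im[:,:800+40])
E
```

```text
[ 11 178 222] [104  70  98] [ 17  92 111] [ 17 103 190]Traceback (most recent call last):
  File "<stdin>", line 5, in <module>
  File "h.py", line 23, in big
    return max(cs,key=cv2.contourArea)
ValueError: max() iterable argument is empty
```

View pics/crop_top160.png

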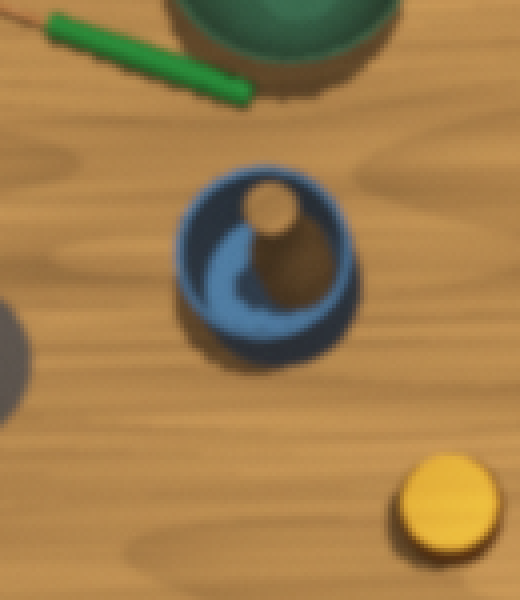

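View pics/crop_side270.png

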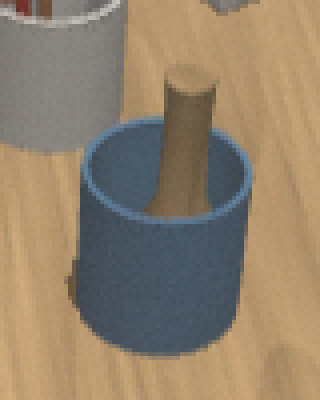

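View pics/crop_side280.png

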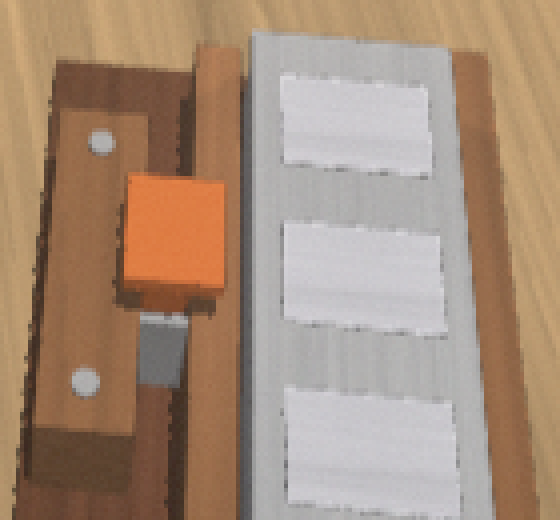

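View pics/crop_top345.png

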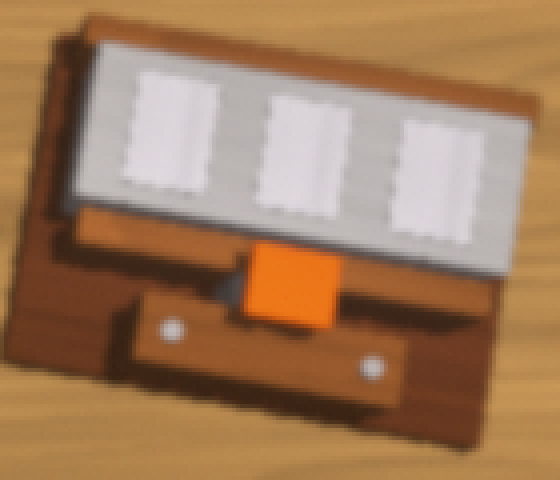

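```bash
cat >> h.py <<'E'
E
python3 - <<'E'
from h import *
np.set_printoptions(precision=4,suppress=True)
P=tri((317.4,159.6),(227.5,161.8));print('pestle top',P)
C=tri((311.4,182.3),(226.1,173.4));print('crock rim',C, onz('top',(226.1,173.4),.11),onz('side',(311.4,182.3),.11))
W=tri((323.6,347.6),(418,190.9));print('wedge',W, [onz('top',(418,190.9),z) for z in(.106,.122)],[onz('side',(323.6,347.6),z) for z in(.106,.122)])
cr=np.array([[129,173],[223,180],[224,290],[123,280]])/4+[280,290]-.4
q=onz('side',cr,W[0][2]);print(q, np.linalg.norm(q-np.roll(q,-1,0),axis=0),np.linalg.norm(q-np.roll(q,-1,0),axis=1))
ct=np.array([[253,240],[341,252],[333,328],[244,316]])/4+[345,120]-.4
q=onz('top',ct,W[0][2]);print(q,q.mean(0), np.linalg.norm(q-np.roll(q,-1,0),axis=1))
print('jar',onz('top',(272,237),.1),'white',onz('top',(136,195),.1))
# pestle body: base of visible thick part in top crop ~ (292,260) 
print('shoulder',onz('top',(160+292/4,110+262/4),.076))
E
```

```text
pestle top (array([0.5731, 0.2016, 0.1856]), [np.float64(0.0006486667924890583), np.float64(0.0006486667924888466)])
crock rim (array([0.5644, 0.2123, 0.1106]), [np.float64(0.0017271961983451882), np.float64(0.0017271961983451134)]) [[0.5628 0.2124 0.11  ]] [[0.5664 0.2134 0.11  ]]
wedge (array([ 0.5124, -0.233 ,  0.1051]), [np.float64(0.0010553084865721103), np.float64(0.0010553084865722218)]) [array([[ 0.5112, -0.2327,  0.106 ]]), array([[ 0.5085, -0.2283,  0.122 ]])] [array([[ 0.5133, -0.2335,  0.106 ]]), array([[ 0.5102, -0.2431,  0.122 ]])]
[[ 0.4981 -0.2014  0.1051]
 [ 0.5391 -0.2093  0.1051]
 [ 0.5286 -0.2624  0.1051]
 [ 0.4868 -0.2533  0.1051]] [0.0605 0.0752 0.    ] [0.0417 0.0541 0.0427 0.0531]
[[ 0.5387 -0.2109  0.1051]
 [ 0.5303 -0.2618  0.1051]
 [ 0.4856 -0.2542  0.1051]
 [ 0.4939 -0.203   0.1051]] [ 0.5121 -0.2325  0.1051] [0.0515 0.0453 0.0518 0.0454]
jar [[0.4127 0.1091 0.1   ]] white [[0.5187 0.4241 0.1   ]]
shoulder [[0.5646 0.1993 0.076 ]]
```

```bash
python3 - <<'E'
from h import *
np.set_printoptions(precision=3,suppress=True)
for yd in range(-90,90,30):
    q=R.from_euler('z',yd,degrees=True)*R.from_quat([1,0,0,0])
    q=q.as_quat()
    print(yd,q,manip.solve_ik([.573,.2016,.32],q),manip.solve_ik([.573,.2016,.137],q),manip.solve_ik([.512,-.233,.33],q),manip.solve_ik([.512,-.233,.21],q),sep='\n  ')
E
```

```text
-90
  [ 0.707 -0.707  0.     0.   ]
  [-0.568  0.322  0.24   1.568 -0.079  1.261 -1.887]
  [-0.585  0.5    0.267  1.758 -0.162  0.904 -1.82 ]
  [-0.152  0.261  0.651  1.674 -0.165  1.262 -1.038]
  [-0.193  0.402  0.728  1.823 -0.308  1.033 -0.916]
-60
  [ 0.866 -0.5    0.     0.   ]
  [-0.492  0.319  0.142  1.565 -0.046  1.261 -1.391]
  [-0.515  0.493  0.173  1.756 -0.104  0.901 -1.344]
  [-0.149  0.26   0.646  1.674 -0.163  1.262 -0.516]
  [-0.176  0.396  0.703  1.822 -0.295  1.03  -0.404]
-30
  [ 0.966 -0.259  0.     0.   ]
  [-0.395  0.318  0.016  1.561 -0.005  1.262 -0.902]
  [-0.448  0.49   0.086  1.753 -0.052  0.9   -0.864]
  [-0.141  0.259  0.636  1.674 -0.16   1.261  0.005]
  [-0.153  0.389  0.673  1.822 -0.28   1.027  0.106]
0
  [1. 0. 0. 0.]
  [-0.309  0.321 -0.095  1.558  0.031  1.264 -0.409]
  [-0.378  0.489 -0.006  1.751  0.004  0.901 -0.385]
  [-0.131  0.257  0.623  1.674 -0.157  1.261  0.525]
  [-0.081  0.371  0.577  1.819 -0.234  1.02   0.588]
30
  [0.966 0.259 0.    0.   ]
  [-0.236  0.326 -0.19   1.555  0.063  1.266  0.089]
  [-0.307  0.492 -0.099  1.748  0.06   0.905  0.092]
  [-0.157  0.262  0.657  1.675 -0.167  1.262  1.058]
  [-0.13   0.383  0.642  1.821 -0.265  1.025  1.14 ]
60
  [0.866 0.5   0.    0.   ]
  [-0.208  0.328 -0.226  1.554  0.076  1.267  0.602]
  [-0.235  0.498 -0.194  1.745  0.117  0.91   0.57 ]
  [-0.126  0.256  0.617  1.674 -0.155  1.261  1.57 ]
  [-0.02   0.358  0.497  1.818 -0.198  1.015  1.603]
```

```bash
python3 - <<'E'
from h import *
np.set_printoptions(precision=4,suppress=True)
q=[1,0,0,0]
t=manip.current_clock()
manip.servo_line([.25,.60,.32],vel=.3)
manip.move_pose([.573,.2016,.29],q)
print(manip.current_clock(),manip.current_tool_pos())
c=viewer.get_calibration('wrist')
im=viewer.get_image('wrist');cv2.imwrite('pics/w1.png',im[:,:,::-1])
im=viewer.get_image('side');cv2.imwrite('pics/s1.png',im[:,:,::-1])
E
```

```text
2.6417 [0.5723 0.2039 0.29  ]
```

View pics/w1.png

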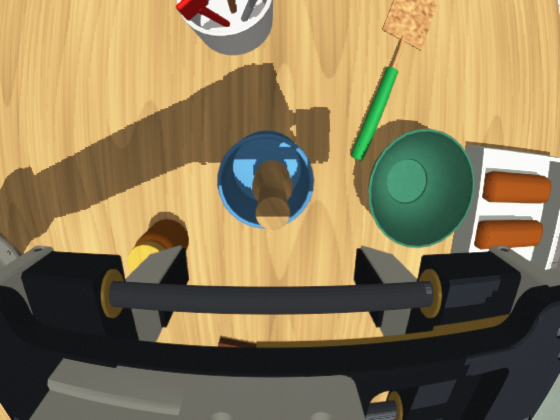

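View pics/s1.png

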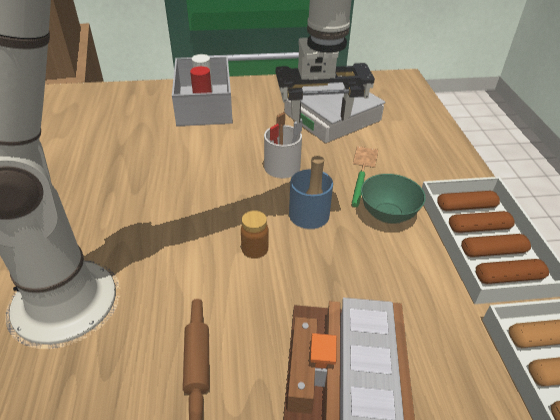

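The wrist view has the pestle's top disc at about (273,214), centred between the jaws near column 271. I'll descend, grip and lift it.

```bash
python3 - <<'E'
from h import *
np.set_printoptions(precision=4,suppress=True)
print(onz('wrist',(273,214),.186))
manip.servo_line([.573,.2016,.138],vel=.15)
print(manip.current_tool_pos(),manip.current_force())
effector.close(f_grip=50)
manip.sleep(.2)
print(manip.current_finger_gap(),manip.current_tool_pos(),manip.current_tcp_rot(),manip.current_force())
manip.servo_line([.573,.2016,.30],vel=.15)
print(manip.current_clock(),manip.current_tool_pos(),manip.current_tcp_rot(),manip.current_force(),manip.current_wrist_torque(),manip.current_finger_gap())
for n in('wrist','side','top'):
    cv2.imwrite(f'pics/{n}2.png',viewer.get_image(n)[:,:,::-1])
E
```

```text
[[0.5725 0.2004 0.186 ]]
[0.5738 0.2019 0.139 ] [1.0071 0.7528 0.5027]
0.027972443938620004 [0.5731 0.2016 0.138 ] [ 1.     -0.      0.0001  0.    ] [ 0.2298  0.5339 -0.2739]
6.3583 [0.5723 0.2014 0.2987] [ 1.      0.     -0.0011  0.0004] [ 0.2839  0.5435 -2.2965] [-0.1107  0.0754  0.003 ] 0.02786140711223788
```

View pics/wrist2.png

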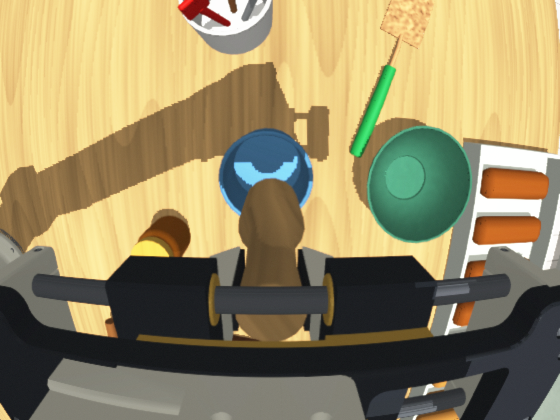

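View pics/side2.png

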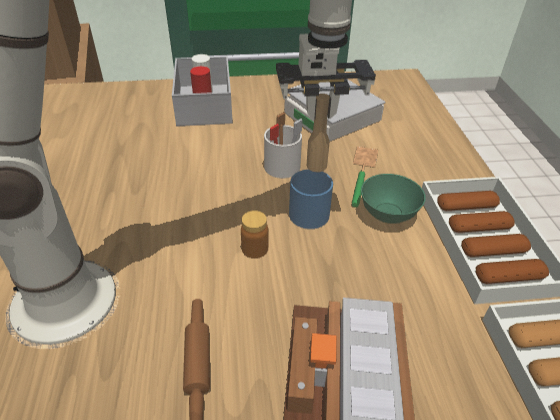

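The pestle is held and clear of the crock. Next I'll carry it over the wedge and check the alignment.

```bash
python3 - <<'E'
from h import *
np.set_printoptions(precision=4,suppress=True)
q=[1,0,0,0]
manip.move_pose([.512,-.233,.32],q)
manip.servo_line([.512,-.233,.262],ori=q,vel=.1)
manip.sleep(.2)
print(manip.current_clock(),manip.current_tool_pos(),manip.current_tcp_rot(),manip.current_force())
for n in('wrist','side','top'):
    im=viewer.get_image(n)
    if n=='side': im=cv2.resize(im[150:420,230:450],None,fx=2.2,fy=2.2)
    cv2.imwrite(f'pics/{n}3.png',im[:,:,::-1])
E
```

```text
9.0583 [ 0.5125 -0.2332  0.2628] [ 1.     -0.      0.0007  0.0002] [-0.9147 -0.1721 -2.105 ]
```

View pics/side3.png

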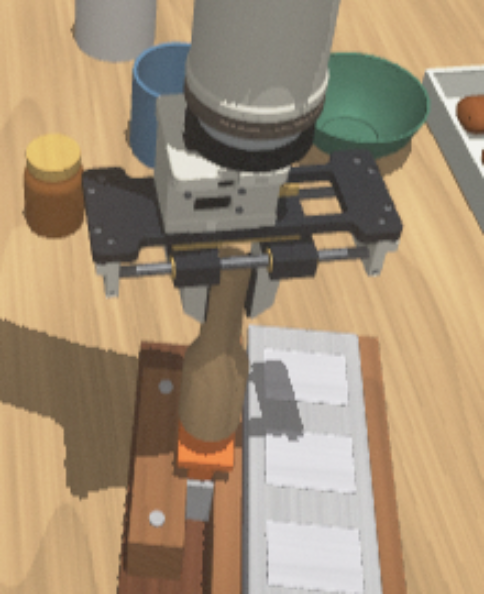

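View pics/wrist3.png

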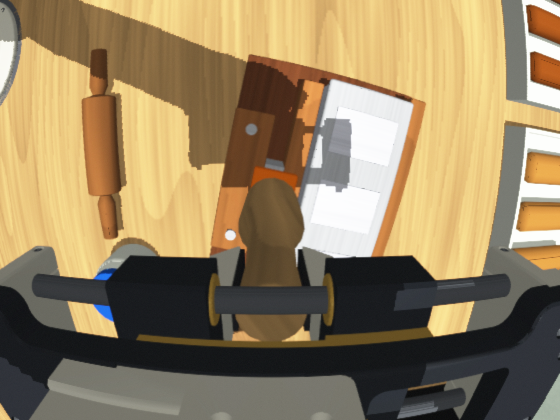

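```bash
python3 - <<'E'
from h import *
np.set_printoptions(precision=1,suppress=True)
c=viewer.get_calibration('side')
f=210/np.tan(np.radians(c['vfov'])/2)
for z in(.31,.28,.2,.165,.131,.105):
    v=R.from_quat(c['attitude']).inv().apply(np.array([.5125,-.2332,z])-c['eye'])
    px=f*v[:2]/v[2]+[c['cx'],c['cy']]; print(z,px,(px-[230,150])*2.2, 'width48', .048*f/v[2]*2.2)
E
```

```text
0.31 [334.  270.1] [228.7 264.3] width48 72.9304780365073
0.28 [332.1 283.4] [224.7 293.4] width48 70.88603063806431
0.2 [327.6 315.3] [214.8 363.6] width48 65.9555742774434
0.165 [325.9 327.9] [210.9 391.3] width48 64.00780525480359
0.131 [324.2 339.4] [207.3 416.7] width48 62.222772540927004
0.105 [323.1 347.8] [204.8 435.2] width48 60.923522672725035
```

The view shows the pestle over the wedge head and within about 2 mm of where a vertical pestle should appear. I'll start the first tap.

```bash
python3 - <<'E'
from h import *
np.set_printoptions(precision=4,suppress=True)
F0=manip.current_force()[2]; zc=None
z=.244
manip.servo_line([.512,-.233,z],vel=.08)
while z>.222:
    z-=.002
    manip.servo_line([.512,-.233,z],vel=.03)
    f=manip.current_force()-0; p=manip.current_tool_pos()
    print(f"{z:.4f} {p[2]:.4f}",f-[0,0,F0])
    if zc is None and f[2]-F0>4: zc=z
    if zc and (z<=zc-.006 ): break
print('zc',zc,manip.current_clock())
cv2.imwrite('pics/side4.png',viewer.get_image('side')[:,:,::-1])
manip.servo_line([.512,-.233,z+.03],vel=.1)
manip.sleep(.1)
print(manip.current_clock(),manip.current_tool_pos(),manip.current_force(),manip.current_finger_gap())
im=viewer.get_image('side');cv2.imwrite('pics/side5.png',cv2.resize(im[210:420,250:400],None,fx=2.8,fy=2.8)[:,:,::-1])
E
```

```text
0.2420 0.2421 [-0.0242 -0.4698  0.5302]
0.2400 0.2400 [-0.2729 -0.3689 -0.6656]
0.2380 0.2382 [-0.0607 -0.5574  1.3222]
0.2360 0.2368 [-0.3705 -0.8421  5.9774]
0.2340 0.2346 [ 0.0014 -0.3337  5.6873]
0.2320 0.2324 [ 0.2891 -0.0489  6.7712]
0.2300 0.2303 [ 0.4588 -0.3789  7.0883]
zc 0.236 11.3333
11.9333 [ 0.5113 -0.2327  0.2589] [ 0.492   0.185  -2.4072] 0.028008713129382995
```

View pics/side5.png

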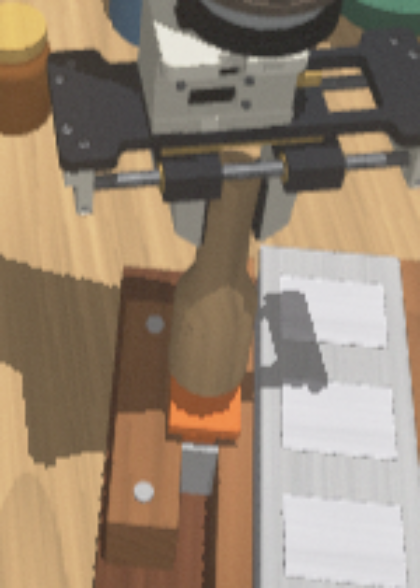

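The pestle is clear, and the wedge is still proud after about 7 mm of travel. The second tap will go to the hard stop.

```bash
python3 - <<'E'
from h import *
np.set_printoptions(precision=4,suppress=True)
F0=manip.current_force()[2]
manip.servo_line([.512,-.233,.233],vel=.08)
z=.233
while z>.205:
    z-=.0015
    manip.servo_line([.512,-.233,z],vel=.03)
    f=manip.current_force(); p=manip.current_tool_pos()
    print(f"{z:.4f} {p[2]:.4f}",f-[0,0,F0])
    if f[2]-F0>30: break
print(manip.current_clock(),manip.current_finger_gap())
manip.servo_line([.512,-.233,.30],vel=.15)
print(manip.current_clock(),manip.current_tool_pos(),manip.current_force(),manip.current_finger_gap())
im=viewer.get_image('side');cv2.imwrite('pics/side6f.png',im[:,:,::-1]);cv2.imwrite('pics/side6.png',cv2.resize(im[210:420,250:400],None,fx=2.8,fy=2.8)[:,:,::-1])
cv2.imwrite('pics/wrist6.png',viewer.get_image('wrist')[:,:,::-1])
E
```

```text
0.2315 0.2317 [-0.3903 -0.2297  0.5902]
0.2300 0.2300 [ 0.2033 -0.9064  0.8333]
0.2285 0.2292 [-2.0856  0.8238  7.1439]
0.2270 0.2277 [-0.9726 -0.0451  7.7738]
0.2255 0.2261 [-0.7851  0.7266  8.214 ]
0.2240 0.2244 [-1.1663  0.3781  7.5468]
0.2225 0.2228 [-1.2615  0.9124  7.1014]
0.2210 0.2212 [-0.0955  0.3452  7.7861]
0.2195 0.2196 [-0.3193 -0.5414  7.6638]
0.2180 0.2188 [-0.5978  1.5616 11.1678]
0.2165 0.2187 [-3.3492  1.3211 18.3591]
0.2150 0.2186 [-4.2735  2.1565 26.2186]
0.2135 0.2185 [-6.7526  2.4739 32.6791]
15.7167 0.02766653436832973
16.4417 [ 0.5111 -0.2326  0.2983] [-0.1104 -0.9964 -2.3711] 0.02787106778434615
```

View pics/side6.png

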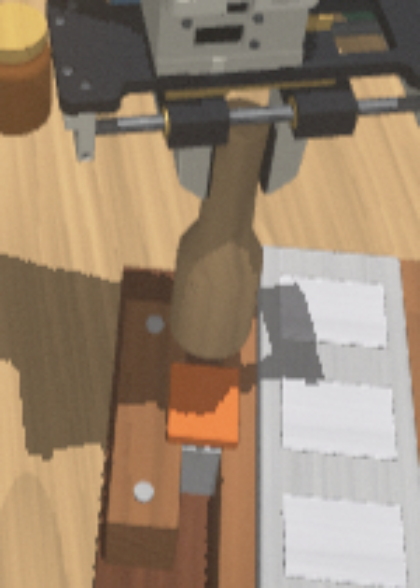

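View pics/wrist6.png

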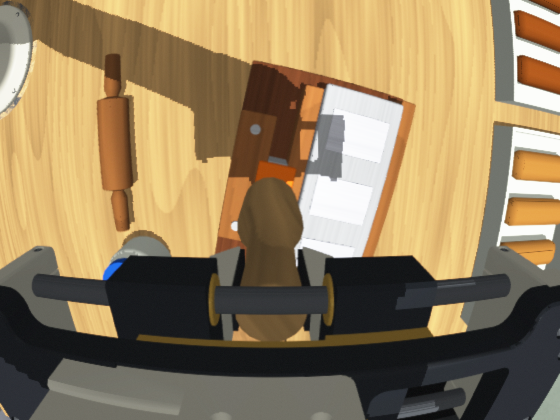

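The hard stop came at TCP z 0.2187, against an expected 0.219, so the wedge is home. Before returning the pestle I'll re-check where the crock is.

```bash
python3 - <<'E'
from h import *
np.set_printoptions(precision=4,suppress=True)
im=viewer.get_image('top');cv2.imwrite('pics/top7.png',cv2.resize(im[110:260,160:290],None,fx=4,fy=4)[:,:,::-1])
h=hsv(im); b=(h[...,0]>100)&(h[...,0]<120)&(h[...,1]>90); b[:,300:]=0; b=big(b);print(cv2.boundingRect(b))
manip.move_pose([.5645,.2115,.31],[1,0,0,0])
manip.sleep(.2)
print(manip.current_clock(),manip.current_tool_pos(),manip.current_tcp_rot())
cv2.imwrite('pics/wrist7.png',viewer.get_image('wrist')[:,:,::-1])
im=viewer.get_image('side');cv2.imwrite('pics/side7.png',cv2.resize(im[50:250,230:400],None,fx=2.8,fy=2.8)[:,:,::-1])
E
```

```text
(205, 153, 43, 43)
18.4333 [0.565  0.2101 0.31  ] [ 1.     -0.0011  0.0001  0.0002]
```

View pics/top7.png

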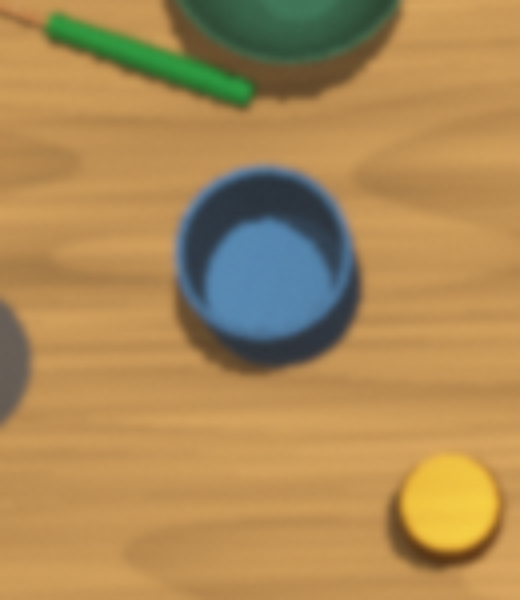

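View pics/side7.png

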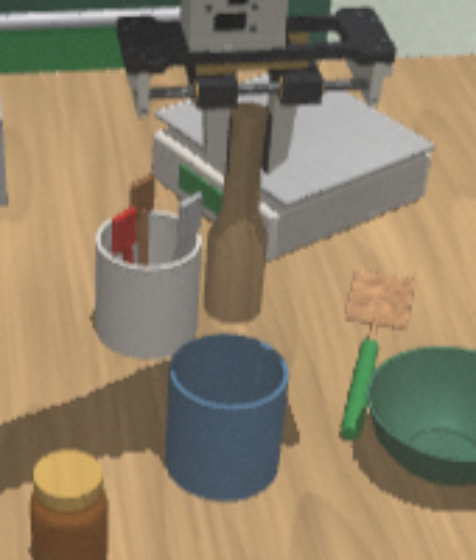

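View pics/wrist7.png

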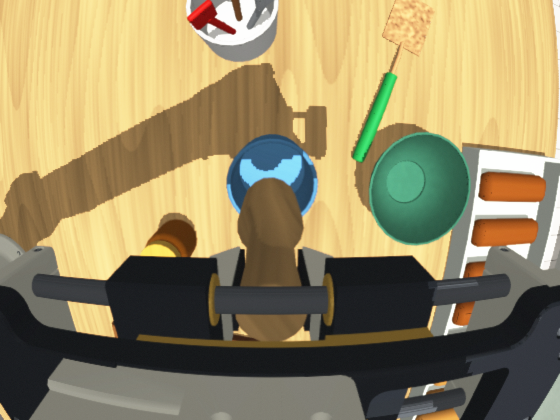

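The crock hasn't moved: its box in the top image is the same as before. The pestle is centred over it, with its foot at (233,310) above the rim at (228,372) in the side crop. I'll lower it in.

```bash
python3 - <<'E'
from h import *
np.set_printoptions(precision=4,suppress=True)
x,y=.5645,.2115
F0=manip.current_force()[2]
manip.servo_line([x,y,.25],ori=[1,0,0,0],vel=.1)
manip.servo_line([x,y,.15],vel=.08)
print(manip.current_tool_pos(),manip.current_force())
z=.15
if np.linalg.norm(manip.current_force()-[0,0,F0])<6:
    while z>.134:
        z-=.0015; manip.servo_line([x,y,z],vel=.03)
        f=manip.current_force()-[0,0,F0]; print(f"{z:.4f}",f)
        if f[2]>3.5: break
    print(manip.current_clock(),manip.current_tool_pos())
    cv2.imwrite('pics/side8.png',viewer.get_image('side')[:,:,::-1])
E
```

```text
[0.565  0.2117 0.1507] [-0.6807  0.0792 -1.8612]
0.1485 [ 0.262  -0.25   -0.7035]
0.1470 [ 0.6136 -0.7826 -0.5592]
0.1455 [ 0.0348 -0.4269 -1.5499]
0.1440 [-0.4494  0.8585 -1.3508]
0.1425 [-0.9046  0.1627 -0.8244]
0.1410 [ 0.3202  0.6855 -0.0803]
0.1395 [-0.3982  0.5822 -1.0972]
0.1380 [ 0.5159 -0.2289  0.3306]
0.1365 [-1.2563 -0.6113  7.6618]
22.9333 [0.5649 0.212  0.1379]
```

The floor was felt at TCP z 0.138, the same height as the original grasp. I'll release and retreat.

```bash
python3 - <<'E'
from h import *
np.set_printoptions(precision=4,suppress=True)
x,y=.5645,.2115
manip.servo_line([x,y,.138],vel=.03)
effector.open_jaws(); manip.sleep(.2)
print(manip.current_finger_gap(),manip.current_tool_pos())
manip.servo_line([x,y,.32],vel=.15)
manip.move_pose([.35,.45,.36],[1,0,0,0]); manip.sleep(.3)
print(manip.current_clock(),manip.current_tool_pos(),manip.current_force())
for n in('side','top'): cv2.imwrite(f'pics/{n}9.png',viewer.get_image(n)[:,:,::-1])
E
```

```text
0.09194751912756581 [0.5645 0.2115 0.138 ]
27.4417 [0.3509 0.4493 0.3598] [-0.0768  1.3506 -0.8036]
```

View pics/side9.png

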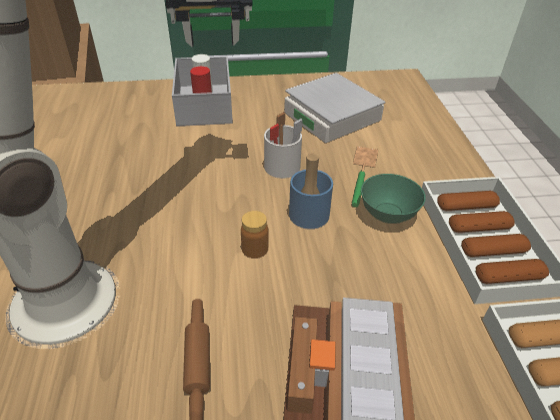

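View pics/top9.png

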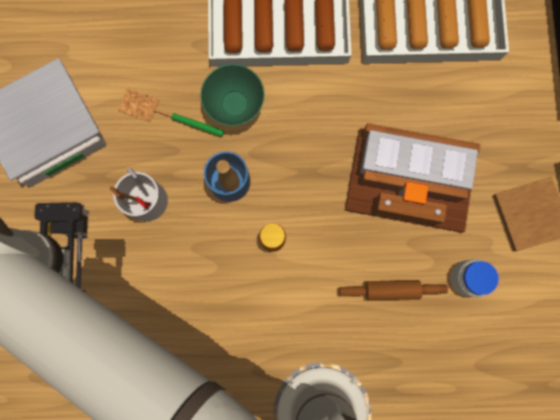

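The pestle stands in the crock (top view tip at (223,168)), and the wedge head has moved down to about (322,353) in the side view. I'll do a last height check on both and then hand in.

```bash
python3 - <<'E'
from h import *
np.set_printoptions(precision=4,suppress=True)
ctr={}
for n,k in(('side',9),('top',9),('side',0),('top',0)):
    h=hsv(cv2.imread(f"pics/{n}{k}.png")[:,:,::-1].copy())
    o=big((h[...,0]>=5)&(h[...,0]<14)&(h[...,1]>170)&(h[...,2]>205)&(np.arange(420)[:,None]>160)&(np.arange(560)[None]>290)&(np.arange(560)[None]<440))
    ctr[n,k]=cv2.minAreaRect(o)[0]; print(n,k,ctr[n,k],cv2.contourArea(o))
for k in(0,9): print(tri(ctr['side',k],ctr['top',k]))
print('pestle top',tri((312.3,158),(223.5,168.3)))
print(manip.current_clock()); manip.hand_in()
E
```

```text
side 9 (322.59942626953125, 353.1104736328125) 546.5
top 9 (415.8359680175781, 192.15199279785156) 337.0
side 0 (323.5710754394531, 347.00506591796875) 558.0
top 0 (417.9622497558594, 190.86793518066406) 333.5
(array([ 0.5123, -0.2326,  0.1063]), [np.float64(0.0010853161384398464), np.float64(0.001085316138439913)])
(array([ 0.5124, -0.2326,  0.087 ]), [np.float64(0.0008022435994832762), np.float64(0.000802243599483159)])
pestle top (array([0.561 , 0.2106, 0.184 ]), [np.float64(0.002483082506495853), np.float64(0.002483082506496108)])
27.5417
the job is handed in; nothing more can be done
```

The wedge is home and the pestle is back in the blue crock, foot down and released. I handed the job in at 27.5 s of the 53 s allowed; no verdict was reported.

- **Taps:** With the pestle's foot, the first tap drove the wedge about 7 mm, and I then lifted the pestle about 29 mm clear. The second tap drove it to the hard stop, with about 33 N at the wrist.
- **Wedge:** Its head top measures 87.0 mm above the bench from the two camera views, which is the stated home height. It started at about 106 mm.
- **Pestle and crock:** The pestle's top is at about 184 mm, against 186 mm for standing upright on the crock floor. It is within about 5 mm of the crock's measured axis. The crock stands upright and showed no shift in the top view.
- **Other objects:** The white crock and the amber jar look unmoved by eye in the last pictures; I did not measure them again. The gripper is well away from everything.

None of these checks failed or disagreed. The two-view rays missed each other by up to about 5 mm (the pestle's top), so positions are only good to a few millimetres.

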